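Sort the cleared-up bench items into their trays

ROBOT

A 6-joint arm with a two-finger parallel gripper is mounted at the origin on a cart in front of the work surface, level with it; the furniture and walls round the work are solid. World frame = base frame: x ahead of the robot, y to its left, z up, the work surface at z = 0. Lengths are in m, angles in rad, forces in N, time in s.
With the tool pointing down it reaches from about 0.425 to 0.95 m from the base axis. Payload 3.5 kg.
Tool frame: the origin (TCP) lies at the very end of the fingers, on their centre line; the grasp point (between the pads) lies 19 mm behind it (arm.tcp_to_grasp is the distance from the TCP to the grasp point, in m); z points along the fingers, y is the line along which they close (so a half turn about z gives the same grasp; the last joint's range is limited). The gripper opens to 85 mm and grips with 20 to 120 N. Pads are 22 mm wide; open, the fingers measure 114 mm over their backs; the gripper's body (76 mm by 85 mm) begins 54 mm behind the grasp point. The pads swing forward as they close: fully open they stand 13 mm farther back than shut.
Start: joints at [-1.485, 0.286, 1.577, -0, 1.279, -0.15], TCP at [0.158, -0.656, 0.231] pointing down, gripper open.
Joint ranges: [-2.77, 2.77], [-0.9, 2.22], [0.21, 2.48], [-1.53, 4.67], [0.24, 2.81], [-2.84, 2.84]. Speed limits (rad/s): [2.79, 2.79, 3.14, 3.14, 3.14, 3.14].

INTERFACE

Orientations are given as [roll, pitch, yaw] about the fixed x, y, z axes, in that order (R = Rz(yaw) Ry(pitch) Rx(roll)).
In Python, from plant import arm gives the robot as it stands. The module is installed in compiled form; this text tells all that it offers.
- The arm moves only by the tool servo_tool, never from a script. Its arguments are lists of equal length, an entry for each row: "translation": the shift along the tool's x, y, z in m, a list of three; "turn": the turn about the tool's z in degrees. A call has 1 to 5 rows; each row shifts and turns the commanded pose from where the row before left it, along the tool's axes as they then stand; what a row does not reach is not made up. A row lasts 1/12 s, in which the tool goes at most 41.7 mm and 7.16 degrees, less where a joint would pass 70% of its speed; a pose out of reach is approached as far as the arm can. A call is refused whole if a number of a shift passes 0.0417 or a number of a turn 7.16, either way. A call with a gripper value outside its range is refused whole. "claw" is the finger opening in m, from 0 to 0.0854, set as the call begins (left out, the last holds). The fingers move at their own pace and stop on an object; "force" is the grip in N (left out, the last holds). Time passes only in rows, so rows that do not move let the fingers close. It gives the time, the measured TCP pose, the force, the opening and the grip force at its end, in the units of the state.
- arm.observe(): the state, without advancing time (a new reading comes with each control period).
- arm.camera(name): name is "scene" or "top"; returns a dict with "img" (420x560x3 uint8, red, green, blue), "mtx" (3x3 intrinsics, pixels), "R" (3x3) and "t" (3): a world point X has camera coordinates R X + t. Camera axes: x right, y down, z forward; pixel columns grow to the right and rows downward; lengths in m; the calibration is good to about 2 mm. A picture is of the moment at which its call begins. There is no depth.
- arm.sign_off(): hands the job in; it is judged then, once.
Trained networks look in a picture, given as the dict that the camera call returned (one of the last four; its "shot" number tells which), for a name from the list of things; names that differ only in an ending like _2 or _b are one class to them, and where a whole thing is asked for, a point or a joint stands for the part that bears it (a point fixed in the world has none). Each returns a list of dicts, best first, with "conf" (0 to 1); they miss things now and then, are a little off and sometimes report something else, mostly with a low value. They report only what shows in the picture. A call takes as long as a camera call.
- arm.trace(picture, query): "region" (420x560 bool, what is visible of it) and "box" ([left, top, right, bottom] in pixels, round what is visible of it).
The state is a dict: "time_s": time; "joints": joint angles; "joint_vel": joint speeds; "effort": joint torques, N m; "tool_pos": TCP position; "ee_rot": TCP orientation; "contact_force": force on the tool from outside, world axes, zero at the start; "torque": the same for the moment, N m; "grip_width": opening from 0.0 (shut) to 1.0 (fully open); "grip_force": force on a finger pad.
Only numpy, scipy, OpenCV 4.12 (cv2) and the standard library are available. Lean on these libraries where they do the work, as an engineer would, in place of code of your own. Each camera call takes 0.05 s, during which the arm holds its last target. There are 200 camera calls.

TASK

Sort the five things left along the front of the bench into their trays: the two brown glass containers (bottle and vial) into the black tray and the two white vials (red cap, green cap) into the yellow tray, each standing upright on the floor of a bay of its own, one to a bay, and the black memory stick flat in the blue tray. Never knock a bottle or vial over, and leave the timer and the red pen lying where they are.

Things in the scene. Friction and masses are not known exactly. Their poses are not given: they have to be found in the camera images.
- brown_bottle: brown (amber) glass bottle with a black cap and a white label with a blue band: body 48 mm in diameter and about 60 mm high, cap 32 mm in diameter, 78 mm tall in all, about 0.08 kg. Stands upright on the bench; origin at the centre of its underside, z up; its yaw is arbitrary and it is round, so it can be gripped round the body from any side. Like ones in the stock at the back of the bench do not count.
- brown_vial: small brown (amber) glass vial with a white cap and a white label with a purple band: body 27 mm in diameter and about 38 mm high, cap 18 mm in diameter, 50 mm tall in all, about 0.016 kg. Stands upright on the bench; origin at the centre of its underside, z up; its yaw is arbitrary and it is round, so it can be gripped round the body from any side. Like ones in the stock at the back of the bench do not count.
- red_vial: small white vial with a red cap and a red band: body 25 mm in diameter and about 34 mm high, cap 17 mm in diameter, 45 mm tall in all, about 0.012 kg. Stands upright on the bench; origin at the centre of its underside, z up; its yaw is arbitrary and it is round, so it can be gripped round the body from any side. Like ones in the stock at the back of the bench do not count.
- green_vial: small white vial with a green cap and a green band: body 25 mm in diameter and about 34 mm high, cap 17 mm in diameter, 45 mm tall in all, about 0.012 kg. Stands upright on the bench; origin at the centre of its underside, z up; its yaw is arbitrary and it is round, so it can be gripped round the body from any side. Like ones in the stock at the back of the bench do not count.
- memory_stick: black memory stick with a bare metal plug, lying flat: 17 mm wide (its x), 50 mm long (its y, roughly across the robot's view, within about 30 degrees of left-right), 8 mm thick, about 0.012 kg. Origin: centre of its underside, z up. Grip it across its 17 mm width.
- black_tray: black shallow plastic tray with two bays, for the two brown glass containers: 138 mm along its x, 158 mm along its y, rim 15 mm above the bench, walls 4 mm thick, floor 3 mm thick; stands fixed on the bench, turned up to 9 degrees. Origin: centre of its underside, z up. A divider 4 mm thick and as high as the rim, along x at y = 0, splits it into two bays, each 130 mm in x by 73 mm in y inside, with centres at y = +38.5 and y = -38.5 mm.
- yellow_tray: yellow shallow plastic tray with two bays, for the two white vials: 138 mm along its x, 158 mm along its y, rim 15 mm above the bench, walls 4 mm thick, floor 3 mm thick; stands fixed on the bench, turned up to 9 degrees. Origin: centre of its underside, z up. A divider 4 mm thick and as high as the rim, along x at y = 0, splits it into two bays, each 130 mm in x by 73 mm in y inside, with centres at y = +38.5 and y = -38.5 mm.
- blue_tray: blue shallow plastic tray with a single undivided bay, 130 mm in x by 150 mm in y inside, for the memory stick: 138 mm along its x, 158 mm along its y, rim 15 mm above the bench, walls 4 mm thick, floor 3 mm thick; stands fixed on the bench, turned up to 9 degrees. Origin: centre of its underside, z up.
- bench_timer: white bench timer with a red key, loose, 44 mm (x) by 64 mm (y), 33 mm high, standing on the bench between the trays; origin at the centre of its underside. To be left alone. Behind it the screen of a monitor begins: left end at x 0.61, y 0.02 (0.70, -0.53 at its right end), lower edge 160 mm above the bench; keep hand and wrist in front of it.
- red_pen: red pen, loose, lying on the bench near the mouse at the right, 141 mm long (its y), 11 mm across; origin under its middle. To be left alone.

How it is judged:
By the outcome, as a careful person would: the job done as asked, in the order asked, and still so for the second after the job is handed in, with the robot touching nothing.
It also fails if it takes over 122 s, if anything falls off the work surface, if the arm or the gripper's body presses on something with over 40 N, if the wrist force passes 120 N, or if a joint passes its speed limit or range.

## Working session

There is one attempt and no reset: what is moved stays moved. The work goes in short steps, Python scripts to look and compute and a tool call to move; the robot and the scene stay as the last step left them, time stands still between calls to the robot, and variables do not carry over. Pictures are saved under pics/ and viewed, at most 14 in all, crops included, and the job is handed in when it is done.

Besides the shell and the picture viewer there is one more tool, called after "Emit:" by a JSON object that holds its "op" and its "data", one argument or row to a line. servo_tool: Moves the arm, as the interface text tells. Its arguments: {"type":"object","properties":{"translation":{"type":"array","items":{"type":"array","items":{"type":"number"}}},"turn":{"type":"array","items":{"type":"number"}},"claw":{"type":"number"},"force":{"type":"number"}},"required":["translation","turn"]}

```bash
mkdir -p pics
cat > h.py <<'E'
import numpy as np, cv2
from plant import arm
def snap(cam,name):
    p=arm.camera(cam); cv2.imwrite(f'pics/{name}.png',p['img'][:,:,::-1]); return p
def unproj(p,uv,z):
    R=np.array(p['R']);t=np.array(p['t']);C=-R.T@t
    d=R.T@np.linalg.inv(p['mtx'])@np.array([uv[0],uv[1],1.0])
    return C+d*(z-C[2])/d[2]
def proj(p,X):
    q=np.array(p['mtx'])@(np.array(p['R'])@np.array(X)+np.array(p['t'])); return q[:2]/q[2]
E
python3 - <<'E'
from h import *
np.set_printoptions(precision=4,suppress=True)
print(arm.observe(), arm.tcp_to_grasp)
for c in ['scene','top']:
    p=snap(c,c+'0'); R=np.array(p['R']); print(c,-R.T@np.array(p['t']),R[2],p['mtx'][0])
    for n in ['brown_bottle','brown_vial','red_vial','green_vial','memory_stick','black_tray','yellow_tray','blue_tray','bench_timer','red_pen']:
        for r in arm.trace(p,n)[:4]:
            ys,xs=np.nonzero(r['region']); b=r['box']
            print(c,n,round(r['conf'],2),[int(v) for v in b],'cen',xs.mean().round(1),ys.mean().round(1),'z0',unproj(p,(xs.mean(),ys.mean()),0)[:2])
E
```

```text
{'time_s': 0.0, 'joints': array([-1.485 ,  0.2872,  1.5782, -0.    ,  1.2786, -0.15  ]), 'joint_vel': array([-0.0003, -0.0006, -0.0016,  0.0006,  0.0004, -0.    ]), 'effort': array([  0.0002, -40.5977, -29.2626,  -0.    ,   0.0058,   0.    ]), 'tool_pos': array([ 0.1577, -0.6557,  0.2299]), 'ee_rot': array([-3.1393, -0.0003,  0.2358]), 'contact_force': array([-0.0564, -0.1183, -0.3094]), 'torque': array([-0.0003,  0.006 , -0.0184]), 'grip_force': 0.0, 'grip_width': 1.0018122787379835} 0.0187
scene [-0.5963  0.6496  0.637 ] [ 0.7644 -0.4809 -0.4295] [465.6538   0.     275.6992]
scene brown_bottle 0.72 [243, 212, 261, 242] cen 251.9 228.8 z0 [0.4895 0.0505]
scene brown_vial 0.55 [166, 258, 173, 274] cen 167.6 265.4 z0 [0.4252 0.3372]
scene red_vial 0.73 [212, 243, 225, 262] cen 216.4 251.6 z0 [0.4229 0.1993]
scene green_vial 0.23 [164, 259, 175, 271] cen 167.6 265.4 z0 [0.4253 0.3371]
scene green_vial 0.19 [298, 205, 349, 228] cen 321.5 217.2 z0 [ 0.443  -0.1744]
scene memory_stick 0.54 [250, 199, 268, 211] cen 257.4 207.9 z0 [ 0.6106 -0.0389]
scene memory_stick 0.39 [277, 222, 294, 23
[... 670 characters left out ...]
.3663]
top memory_stick 0.68 [275, 234, 294, 238] cen 282.9 236.8 z0 [ 0.4444 -0.0446]
top black_tray 0.85 [313, 205, 382, 268] cen 346.9 235.8 z0 [ 0.4457 -0.2081]
top yellow_tray 0.96 [93, 168, 157, 224] cen 124.2 196.7 z0 [0.5527 0.3668]
top yellow_tray 0.54 [162, 153, 232, 208] cen 197.5 180.3 z0 [0.5954 0.1776]
top blue_tray 0.96 [162, 152, 231, 208] cen 197.4 180.4 z0 [0.5952 0.1778]
top blue_tray 0.52 [412, 240, 423, 249] cen 417.4 244.7 z0 [ 0.4216 -0.3868]
top bench_timer 0.65 [261, 173, 291, 194] cen 275.7 182.7 z0 [ 0.5874 -0.0268]
top bench_timer 0.35 [179, 252, 185, 263] cen 180.4 256.2 z0 [0.3962 0.2161]
top red_pen 0.64 [438, 204, 446, 255] cen 439.3 228.7 z0 [ 0.4624 -0.4453]
```

```bash
ls pics
```

```text
scene0.png
top0.png
```

View pics/top0.png

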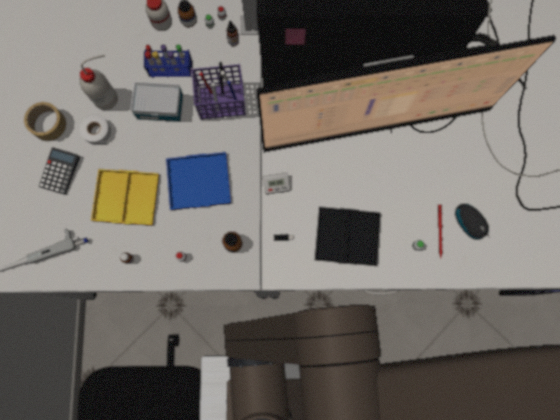

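View pics/scene0.png

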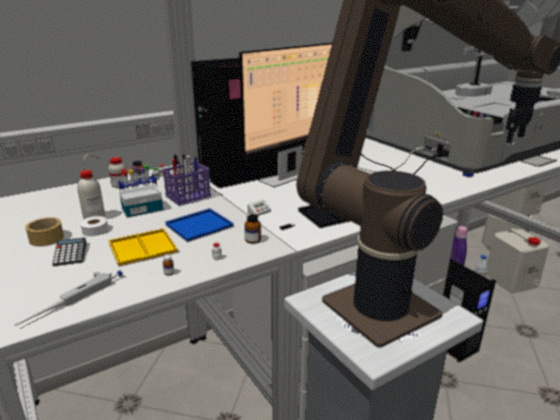

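Run:
```python
from h import *
p=arm.camera('top'); im=p['img'][:,:,::-1]
tiles=[]
for n,(u,v) in dict(bottle=(232,241),bv=(126,258),red=(181,256),green=(420,245),stick=(284,237),blk=(348,236)).items():
    h=20 if n!='blk' else 40; s=260//(2*h)
    t=cv2.resize(im[v-h:v+h,u-h:u+h],(260,260),interpolation=cv2.INTER_CUBIC)
    t=cv2.convertScaleAbs(t,alpha=1.3)
    for k in range(0,2*h,5 if h==20 else 10):
        c=int((k+.5)*260/(2*h)); 
        cv2.line(t,(c,0),(c,4 if k%10 else 9),(0,255,0),1); cv2.line(t,(0,c),(4 if k%10 else 9,c),(0,255,0),1)
        if k%10==0: cv2.putText(t,str(u-h+k),(c-8,20),0,.33,(0,0,255),1); cv2.putText(t,str(v-h+k),(11,c+4),0,.33,(0,0,255),1)
    tiles.append(t)
cv2.imwrite('pics/t1.png',np.vstack([np.hstack(tiles[:3]),np.hstack(tiles[3:])]))
for n in ['black_tray','yellow_tray','blue_tray']:
    r=arm.trace(p,n)[0]['region'].astype(np.uint8)
    c=max(cv2.findContours(r,0,2)[0],key=cv2.contourArea)
    box=cv2.boxPoints(cv2.minAreaRect(c))
    P=np.array([unproj(p,b,0.008)[:2] for b in box]); print(n,P.mean(0).round(4),P.round(3).tolist())
```

```text
black_tray [ 0.4458 -0.2065] [[0.382, -0.119], [0.523, -0.132], [0.51, -0.295], [0.369, -0.279]]
yellow_tray [0.5536 0.3634] [[0.489, 0.449], [0.635, 0.445], [0.618, 0.276], [0.472, 0.283]]
blue_tray [0.5945 0.1764] [[0.657, 0.267], [0.674, 0.104], [0.532, 0.088], [0.516, 0.247]]
```

View pics/t1.png

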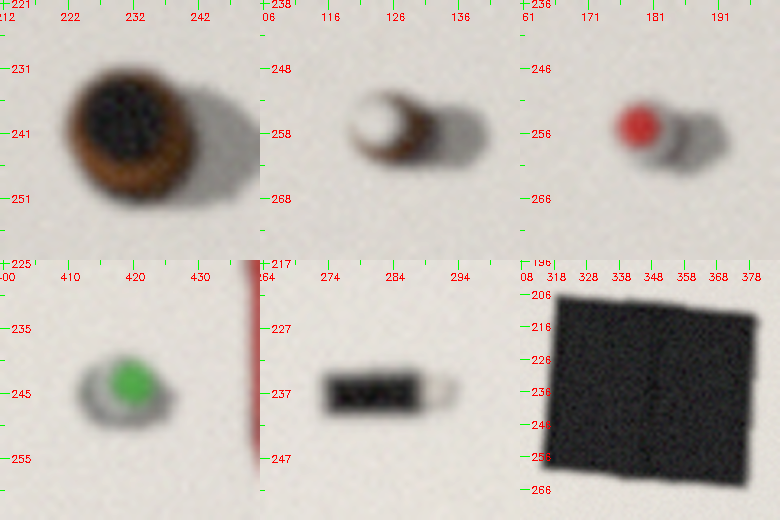

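Run:
```python
from h import *
p=arm.camera('top')
for n,uv,z in [('bottle',(230.7,239),.078),('bv',(124,256.3),.05),('red',(178.7,255),.045),('green',(419.7,243.4),.045),('stick',(283.4,237.1),.006),('blk',(347.2,236.6),.015),('yel',(126.5,197),.015),('timer',(277,183),.03)]:
    print(n,unproj(p,uv,z)[:2].round(4))
```

```text
bottle [0.4269 0.0815]
bv [0.3905 0.3447]
red [0.3934 0.2119]
green [ 0.418  -0.3814]
stick [ 0.4425 -0.0457]
blk [ 0.4412 -0.207 ]
yel [0.5481 0.3564]
timer [ 0.5785 -0.0304]
```

Emit:
{"op": "servo_tool", "data": {
  "translation": [
    [0.03,0,0],
    [0.03,0,0],
    [0.03,0,0],
    [0.03,0,0],
    [0.03,0,0]
  ],
  "turn": [7,7,7,7,7],
  "claw": 0.085
}}

```text
time_s: 1.77
tool_pos: [0.307, -0.657, 0.2316]
ee_rot: [-3.141, -0.0, -0.381]
contact_force: [-0.2, -1.0, 0.2]
grip_width: 0.998
grip_force: 0.0
```

```bash
cat >> h.py <<'E'
def plan(goals,step=0.036):
    """goals: (x,y,z,yaw_deg); prints rows in tool axes, from the measured pose"""
    s=arm.observe(); P=np.array(s['tool_pos']); yaw=np.degrees(s['ee_rot'][2])
    for g in goals:
        n=max(1,int(np.ceil(max(np.linalg.norm(np.array(g[:3])-P)/step,abs(g[3]-yaw)/7.1))))
        rows=[];
        for i in range(n):
            D=(np.array(g[:3])-P)/(n-i); t=round(-(g[3]-yaw)/(n-i),1); a=np.radians(yaw); c,q=np.cos(a),np.sin(a)
            r=[round(c*D[0]+q*D[1],3),round(q*D[0]-c*D[1],3),round(-D[2],3)]
            P=P+[c*r[0]+q*r[1],q*r[0]-c*r[1],-r[2]]; yaw-=t; rows.append((r,t))
        for i in range(0,n,5): print([r for r,_ in rows[i:i+5]],[t for _,t in rows[i:i+5]])
        print('->',P.round(3),round(yaw,1))
E
python3 - <<'E'
from h import *
plan([(.44,-.30,.23,30),(.44,0.081,.2,90)])
E
```

```text
[[np.float64(-0.001), np.float64(-0.035), np.float64(0.0)], [np.float64(0.002), np.float64(-0.035), np.float64(0.0)], [np.float64(0.005), np.float64(-0.034), np.float64(0.0)], [np.float64(0.008), np.float64(-0.034), np.float64(0.0)], [np.float64(0.01), np.float64(-0.033), np.float64(0.0)]] [np.float64(-4.7), np.float64(-4.7), np.float64(-4.7), np.float64(-4.7), np.float64(-4.7)]
[[np.float64(0.013), np.float64(-0.032), np.float64(0.0)], [np.float64(0.016), np.float64(-0.031), np.float64(0.0)], [np.float64(0.018), np.float64(-0.029), np.float64(0.0)], [np.float64(0.02), np.float64(-0.028), np.float64(0.001)], [np.float64(0.023), np.float64(-0.026), np.float64(0.0)]] [np.float64(-4.7), np.float64(-4.7), np.float64(-4.7), np.float64(-4.7), np.float64(-4.8)]
[[np.float64(0.024), np.float64(-0.024), np.float64(0.001)]] [np.float64(-4.7)]
-> [ 0.44  -0.301  0.23 ] 30.0
[[np.float64(0.017), np.float64(-0.03), np.float64(0.003)], [np.float64(0.02), np.float64(-0.028), np.float64(0.003)], [np.float64(0.023), np.float64(-0.026), np.float64(0.003)], [np.float64(0.025), np.float64(-0.024), np.float64(0.003)], [np.float64(0.027), np.float64(-0.021), np.float64(0.003)]] [np.float64(-5.5), np.float64(-5.5), np.float64(-5.4), np.float64(-5.5), np.float64(-5.4)]
[[np.float64(0.029), np.float64(-0.019), np.float64(0.002)], [np.float64(0.031), np.float64(-0.016), np.float64(0.003)], [np.float64(0.032), np.float64(-0.013), np.float64(0.002)], [np.float64(0.034), np.float64(-0.01), np.float64(0.003)], [np.float64(0.034), np.float64(-0.006), np.float64(0.002)]] [np.float64(-5.5), np.float64(-5.4), np.float64(-5.5), np.float64(-5.4), np.float64(-5.5)]
[[np.float64(0.035), np.float64(-0.003), np.float64(0.003)]] [np.float64(-5.4)]
-> [0.44  0.081 0.2  ] 90.0
```

Emit:
{"op": "servo_tool", "data": {
  "translation": [
    [-0.001,-0.035,0],
    [0.002,-0.035,0],
    [0.005,-0.034,0],
    [0.008,-0.034,0],
    [0.01,-0.033,0]
  ],
  "turn": [-4.7,-4.7,-4.7,-4.7,-4.7]
}}

```text
time_s: 2.18
tool_pos: [0.3658, -0.4928, 0.2311]
ee_rot: [-3.141, -0.0, 0.039]
contact_force: [0.0, 0.1, 0.2]
grip_width: 0.997
grip_force: 0.0
```

Emit:
{"op": "servo_tool", "data": {
  "translation": [
    [0.013,-0.032,0],
    [0.016,-0.031,0],
    [0.018,-0.029,0],
    [0.02,-0.028,0],
    [0.023,-0.026,0]
  ],
  "turn": [-4.7,-4.7,-4.7,-4.7,-4.7]
}}

```text
time_s: 2.6
tool_pos: [0.4253, -0.3308, 0.2316]
ee_rot: [3.141, -0.0, 0.449]
contact_force: [0.6, 0.5, 0.9]
grip_width: 0.993
grip_force: 0.0
```

Emit:
{"op": "servo_tool", "data": {
  "translation": [
    [0.024,-0.024,0],
    [0.017,-0.03,0.003],
    [0.02,-0.028,0.003],
    [0.023,-0.026,0.003],
    [0.025,-0.024,0.003]
  ],
  "turn": [-4.7,-5.5,-5.5,-5.5,-5.5]
}}

```text
time_s: 3.02
tool_pos: [0.4355, -0.1605, 0.2194]
ee_rot: [3.141, -0.0, 0.916]
contact_force: [0.1, 0.3, 0.1]
grip_width: 0.999
grip_force: 0.0
```

Emit:
{"op": "servo_tool", "data": {
  "translation": [
    [0.027,-0.021,0.003],
    [0.029,-0.019,0.003],
    [0.031,-0.016,0.003],
    [0.032,-0.013,0.003],
    [0.034,-0.01,0.003]
  ],
  "turn": [-5.5,-5.5,-5.5,-5.5,-5.5]
}}

```text
time_s: 3.43
tool_pos: [0.4336, 0.0132, 0.2046]
ee_rot: [3.14, 0.0, 1.396]
contact_force: [0.9, -0.3, -0.3]
grip_width: 0.996
grip_force: 0.0
```

Emit:
{"op": "servo_tool", "data": {
  "translation": [
    [0.034,-0.006,0.003],
    [0.035,-0.003,0.003],
    [0,0,0]
  ],
  "turn": [-5.5,-5.5,0]
}}

```text
time_s: 3.68
tool_pos: [0.4329, 0.0861, 0.1979]
ee_rot: [-3.141, -0.002, 1.592]
contact_force: [0.1, 0.2, -0.5]
grip_width: 0.997
grip_force: 0.0
```

Emit:
{"op": "servo_tool", "data": {
  "translation": [
    [-0.005,-0.006,0.02],
    [0,0,0.04],
    [0,0,0.04],
    [0,0,0.04],
    [0,0,0.037]
  ],
  "turn": [1.2,0,0,0,0]
}}

```text
time_s: 4.1
tool_pos: [0.428, 0.076, 0.02]
ee_rot: [3.14, 0.0, 1.562]
contact_force: [0.2, -0.5, -0.6]
grip_width: 0.997
grip_force: 0.0
```

Emit:
{"op": "servo_tool", "data": {
  "translation": [
    [0,0,0],
    [0,0,0],
    [0,0,0],
    [0,0,0],
    [0,0,0]
  ],
  "turn": [0,0,0,0,0],
  "claw": 0.03,
  "force": 35
}}

```text
time_s: 4.52
tool_pos: [0.4305, 0.0761, 0.0242]
ee_rot: [3.135, 0.0, 1.562]
contact_force: [-0.2, 0.5, -0.7]
grip_width: 0.545
grip_force: 35.9
```

Emit:
{"op": "servo_tool", "data": {
  "translation": [
    [0,0,0],
    [0,0,0],
    [0,0,0]
  ],
  "turn": [0,0,0]
}}

```text
time_s: 4.77
tool_pos: [0.4303, 0.0761, 0.0239]
ee_rot: [3.136, 0.0, 1.562]
contact_force: [-1.6, -0.1, 8.6]
grip_width: 0.538
grip_force: 36.5
```

Emit:
{"op": "servo_tool", "data": {
  "translation": [
    [0,0,-0.015],
    [0,0,-0.035],
    [0,0,-0.04],
    [-0.02,0.001,-0.03],
    [-0.035,0.002,0]
  ],
  "turn": [0,0,0,0,0]
}}

```text
time_s: 5.18
tool_pos: [0.4351, 0.0217, 0.1494]
ee_rot: [3.126, 0.002, 1.567]
contact_force: [2.0, -0.9, -0.7]
grip_width: 0.546
grip_force: 36.5
```

Emit:
{"op": "servo_tool", "data": {
  "translation": [
    [-0.036,0.002,0],
    [-0.036,0.002,0],
    [-0.036,0.002,0],
    [-0.036,0.001,0],
    [-0.036,0.001,0]
  ],
  "turn": [1,1,1,1,0]
}}

```text
time_s: 5.6
tool_pos: [0.4306, -0.1606, 0.1423]
ee_rot: [3.14, 0.001, 1.492]
contact_force: [0.2, -0.2, -1.2]
grip_width: 0.539
grip_force: 36.5
```

Emit:
{"op": "servo_tool", "data": {
  "translation": [
    [-0.036,0.001,0],
    [-0.03,0,0],
    [-0.02,0,0],
    [0,0,0],
    [0,0,0]
  ],
  "turn": [0,0,0,0,0]
}}

```text
time_s: 6.02
tool_pos: [0.4248, -0.2453, 0.1418]
ee_rot: [3.141, -0.0, 1.49]
contact_force: [0.3, 0.2, -1.7]
grip_width: 0.539
grip_force: 36.5
```

Run:
```python
from h import *
print(arm.observe())
p=snap('top','b1'); im=p['img'][180:300,290:450,::-1]
cv2.imwrite('pics/b1.png',cv2.resize(im,None,fx=5,fy=5,interpolation=cv2.INTER_CUBIC))
plan([(.441,-.25,.08,86)])
```

```text
{'time_s': 6.0167, 'joints': array([-7.31037124e-01, -2.91446459e-02,  2.09885032e+00,  4.56618374e-04,
        1.07152132e+00, -6.50657385e-01]), 'joint_vel': array([ 0.03421271, -0.01317948,  0.02539113,  0.00152284,  0.00281107,
        0.00239556]), 'effort': array([-8.95765331e-01, -2.56155413e+01, -2.76371098e+01, -4.98608337e-02,
       -5.95493778e-02, -2.12129729e-02]), 'tool_pos': array([ 0.42481354, -0.24530261,  0.14179995]), 'ee_rot': array([ 3.14105887e+00, -9.75754785e-05,  1.49019806e+00]), 'contact_force': array([ 0.29524635,  0.2268035 , -1.74300468]), 'torque': array([ 0.02719097, -0.01523783,  0.03831329]), 'grip_force': 36.524886928964406, 'grip_width': 0.5392821995745457}
[[np.float64(-0.002), np.float64(0.008), np.float64(0.031)], [np.float64(-0.002), np.float64(0.009), np.float64(0.031)]] [np.float64(-0.3), np.float64(-0.2)]
-> [ 0.441 -0.25   0.08 ] 86.0
```

View pics/b1.png

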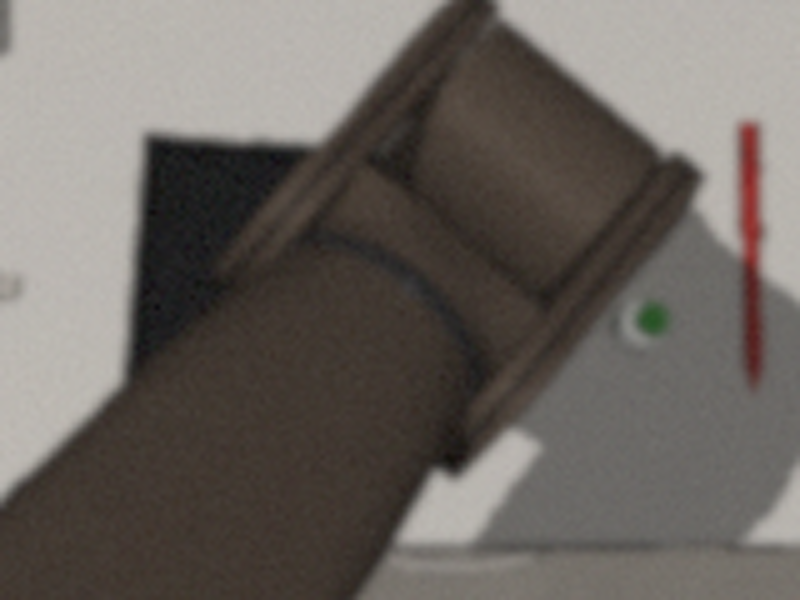

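The picture shows the arm hiding the bottle above the right bay; tray, green vial (about 420,244) and pen are undisturbed. Lower the bottle.

Emit:
{"op": "servo_tool", "data": {
  "translation": [
    [-0.002,0.008,0.03],
    [-0.002,0.008,0.03],
    [0,0,0.03],
    [0,0,0.014],
    [0,0,0]
  ],
  "turn": [0,0,0,0,0]
}}

```text
time_s: 6.48
tool_pos: [0.4382, -0.246, 0.0334]
ee_rot: [-3.134, -0.006, 1.494]
contact_force: [-0.8, -0.0, -0.5]
grip_width: 0.542
grip_force: 36.5
```

Emit:
{"op": "servo_tool", "data": {
  "translation": [
    [0,0,0.003],
    [0,0,0.002],
    [0,0,0]
  ],
  "turn": [0,0,0]
}}

```text
time_s: 6.73
tool_pos: [0.4416, -0.2501, 0.0336]
ee_rot: [3.14, 0.001, 1.493]
contact_force: [-0.5, 0.3, -0.4]
grip_width: 0.545
grip_force: 36.5
```

Emit:
{"op": "servo_tool", "data": {
  "translation": [
    [0,0,0.003],
    [0,0,0],
    [0,0,0]
  ],
  "turn": [0,0,0]
}}

```text
time_s: 6.98
tool_pos: [0.4409, -0.2501, 0.0299]
ee_rot: [3.141, 0.001, 1.492]
contact_force: [0.7, 0.1, -0.6]
grip_width: 0.541
grip_force: 36.5
```

Emit:
{"op": "servo_tool", "data": {
  "translation": [
    [0,0,0.002],
    [0,0,0],
    [0,0,0]
  ],
  "turn": [0,0,0]
}}

```text
time_s: 7.23
tool_pos: [0.4406, -0.2499, 0.0273]
ee_rot: [-3.141, -0.0, 1.492]
contact_force: [0.0, -0.4, -1.0]
grip_width: 0.544
grip_force: 36.5
```

Emit:
{"op": "servo_tool", "data": {
  "translation": [
    [0,0,0.002],
    [0,0,0],
    [0,0,0]
  ],
  "turn": [0,0,0]
}}

```text
time_s: 7.48
tool_pos: [0.4407, -0.2502, 0.027]
ee_rot: [-3.14, -0.0, 1.493]
contact_force: [-4.4, 2.2, 11.4]
grip_width: 0.54
grip_force: 37.5
```

Run:
```python
from h import *
p=snap('scene','b2'); u=proj(p,(.441,-.245,.04)); print(u)
u=u.astype(int);im=p['img'][max(0,u[1]-40):u[1]+40,u[0]-50:u[0]+50,::-1]
cv2.imwrite('pics/b2.png',cv2.resize(im,None,fx=6,fy=6,interpolation=cv2.INTER_CUBIC))
```

```text
[340.17884637 200.92167953]
```

View pics/b2.png

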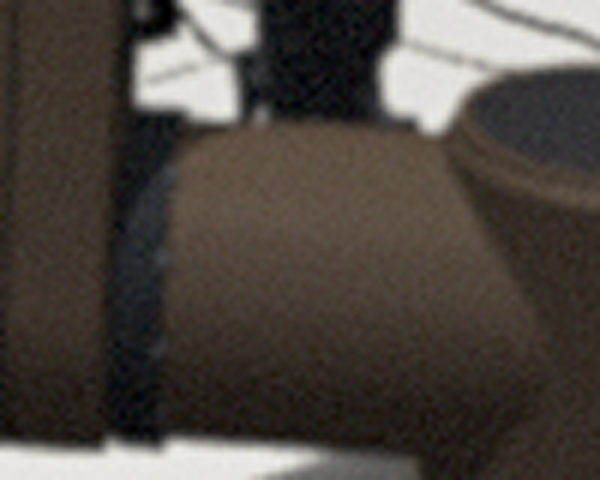

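The view is blocked by the arm, but the 11 N contact at z = 0.027 says the bottle stands on the floor. Release and go up.

Emit:
{"op": "servo_tool", "data": {
  "translation": [
    [0,0,-0.001],
    [0,0,0],
    [0,0,0],
    [0,0,0],
    [0,0,0]
  ],
  "turn": [0,0,0,0,0],
  "claw": 0.075
}}

```text
time_s: 7.95
tool_pos: [0.4406, -0.2498, 0.0261]
ee_rot: [-3.141, -0.0, 1.492]
contact_force: [-0.5, -1.0, 0.2]
grip_width: 0.882
grip_force: 0.0
```

Emit:
{"op": "servo_tool", "data": {
  "translation": [
    [0,0,-0.02],
    [0,0,-0.04],
    [0,0,-0.04],
    [0,0,-0.04],
    [0,0,-0.03]
  ],
  "turn": [0,0,0,0,0]
}}

```text
time_s: 8.37
tool_pos: [0.4413, -0.2504, 0.1998]
ee_rot: [3.139, 0.002, 1.493]
contact_force: [0.5, -0.8, 0.4]
grip_width: 0.882
grip_force: 0.0
```

```bash
sed -i 's/r=\[round(c\*D\[0\]+q\*D\[1\],3),round(q\*D\[0\]-c\*D\[1\],3),round(-D\[2\],3)\]/r=[float(round(v,3)) for v in (c*D[0]+q*D[1],q*D[0]-c*D[1],-D[2])]/; s/t=round(-(g\[3\]-yaw)\/(n-i),1)/t=float(round(-(g[3]-yaw)\/(n-i),1))/' h.py
python3 - <<'E'
from h import *
plan([(.45,-.2,.2,90),(.45,.08,.2,90),(.3905,.3447,.12,90)])
E
```

```text
[[0.025, 0.002, -0.0], [0.026, 0.004, -0.0]] [-2.2, -2.3]
-> [ 0.45 -0.2   0.2 ] 90.0
[[0.035, -0.0, -0.0], [0.035, -0.0, -0.0], [0.035, -0.0, -0.0], [0.035, -0.0, -0.0], [0.035, -0.0, -0.0]] [0.0, 0.0, 0.0, 0.0, 0.0]
[[0.035, -0.0, -0.0], [0.035, -0.0, -0.0], [0.035, -0.0, -0.0]] [0.0, 0.0, 0.0]
-> [0.45 0.08 0.2 ] 90.0
[[0.033, -0.007, 0.01], [0.033, -0.008, 0.01], [0.033, -0.007, 0.01], [0.033, -0.008, 0.01], [0.033, -0.007, 0.01]] [0.0, 0.0, 0.0, 0.0, 0.0]
[[0.033, -0.008, 0.01], [0.033, -0.007, 0.01], [0.034, -0.008, 0.01]] [0.0, 0.0, 0.0]
-> [0.39  0.345 0.12 ] 90.0
```

Emit:
{"op": "servo_tool", "data": {
  "translation": [
    [0.025,0.002,0],
    [0.026,0.004,0],
    [0.035,0,0],
    [0.035,0,0],
    [0.035,0,0]
  ],
  "turn": [-2.2,-2.3,0,0,0],
  "claw": 0.06
}}

```text
time_s: 8.78
tool_pos: [0.4493, -0.093, 0.1962]
ee_rot: [3.142, -0.0, 1.57]
contact_force: [-0.7, 0.0, -0.4]
grip_width: 0.701
grip_force: 0.0
```

Emit:
{"op": "servo_tool", "data": {
  "translation": [
    [0.035,0,0],
    [0.035,0,0],
    [0.035,0,0],
    [0.035,0,0],
    [0.035,0,0]
  ],
  "turn": [0,0,0,0,0]
}}

```text
time_s: 9.2
tool_pos: [0.4492, 0.0824, 0.1963]
ee_rot: [3.141, -0.0, 1.571]
contact_force: [1.1, -1.0, 0.4]
grip_width: 0.703
grip_force: 0.0
```

Emit:
{"op": "servo_tool", "data": {
  "translation": [
    [0.033,-0.007,0.01],
    [0.033,-0.008,0.01],
    [0.033,-0.007,0.01],
    [0.033,-0.008,0.01],
    [0.033,-0.007,0.01]
  ],
  "turn": [0,0,0,0,0]
}}

```text
time_s: 9.62
tool_pos: [0.4117, 0.2473, 0.1458]
ee_rot: [3.141, -0.0, 1.571]
contact_force: [0.2, -0.2, -0.2]
grip_width: 0.705
grip_force: 0.0
```

Emit:
{"op": "servo_tool", "data": {
  "translation": [
    [0.033,-0.008,0.01],
    [0.033,-0.007,0.01],
    [0.033,-0.008,0.01],
    [0,0,0],
    [0,0,0]
  ],
  "turn": [0,0,0,0,0]
}}

```text
time_s: 10.03
tool_pos: [0.3882, 0.3456, 0.1151]
ee_rot: [-3.14, 0.001, 1.574]
contact_force: [-0.7, -1.1, 0.7]
grip_width: 0.702
grip_force: 0.0
```

Run:
```python
from h import *
p=arm.camera('top'); s=arm.camera('scene'); print(arm.observe()['tool_pos'],arm.observe()['ee_rot'])
a=p['img'][180:280,80:460,::-1]; b=s['img'][190:290,100:400,::-1]
a=cv2.resize(a,(798,210),interpolation=2); b=cv2.resize(b,(798,266),interpolation=2)
cv2.imwrite('pics/c1.png',np.vstack([a,b]))
for n in ['brown_bottle','brown_vial']:
    for k,q in (('top',p),('scene',s)):
        for r in arm.trace(q,n)[:2]:
            b=r['box']; print(k,n,r['conf'],[int(v) for v in b])
print(proj(s,(.3905,.3447,0)),proj(s,(.3905,.3447,.05)))
```

```text
[0.38955522 0.34438668 0.11622571] [-3.14145408e+00  4.48073034e-04  1.57123638e+00]
top brown_bottle 0.77 [350, 222, 373, 248]
top brown_vial 0.56 [124, 252, 134, 265]
scene brown_vial 0.51 [161, 257, 174, 276]
[169.6411372  272.41582334] [167.67625902 255.26242644]
```

View pics/c1.png

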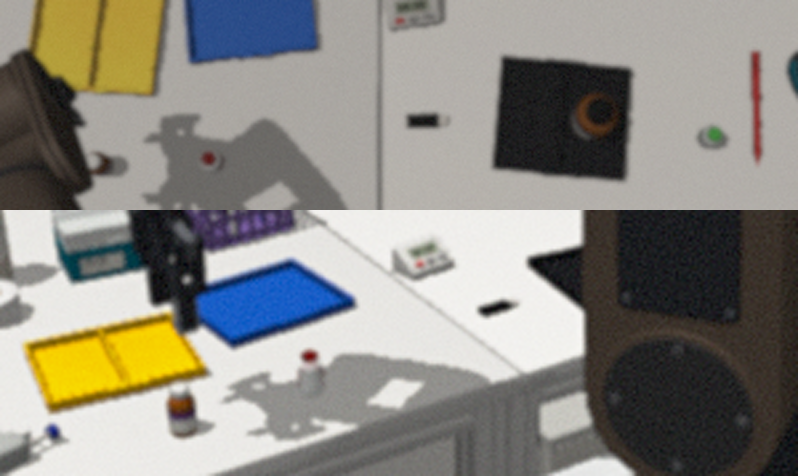

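The picture shows the bottle upright in the right bay (top 362,234), the brown vial where expected (scene 168,265), all else in place. Grip the vial.

Emit:
{"op": "servo_tool", "data": {
  "translation": [
    [0,0.001,0.035],
    [0,0,0.035],
    [0,0,0.026],
    [0,0,0.01],
    [0,0,0]
  ],
  "turn": [0,0,0,0,0]
}}

```text
time_s: 10.75
tool_pos: [0.3889, 0.3429, 0.0079]
ee_rot: [-3.137, 0.003, 1.57]
contact_force: [-0.7, -0.1, -0.7]
grip_width: 0.706
grip_force: 0.0
```

Emit:
{"op": "servo_tool", "data": {
  "translation": [
    [0,0,0],
    [0,0,0],
    [0,0,0],
    [0,0,0],
    [0,0,0]
  ],
  "turn": [0,0,0,0,0],
  "claw": 0.015,
  "force": 25
}}

```text
time_s: 11.17
tool_pos: [0.3922, 0.3456, 0.0127]
ee_rot: [3.138, -0.002, 1.571]
contact_force: [-1.5, -1.2, 6.0]
grip_width: 0.302
grip_force: 24.9
```

Emit:
{"op": "servo_tool", "data": {
  "translation": [
    [0,0,0],
    [0,0,0],
    [0,0,0]
  ],
  "turn": [0,0,0]
}}

```text
time_s: 11.42
tool_pos: [0.3922, 0.3456, 0.0127]
ee_rot: [3.138, -0.002, 1.571]
contact_force: [-0.7, -1.5, 6.5]
grip_width: 0.299
grip_force: 24.9
```

Emit:
{"op": "servo_tool", "data": {
  "translation": [
    [0,0,-0.015],
    [0,0,-0.035],
    [0,0,-0.04],
    [-0.015,0.004,-0.035],
    [-0.033,0.008,-0.01]
  ],
  "turn": [0,0,0,0,0]
}}

```text
time_s: 11.83
tool_pos: [0.4058, 0.3, 0.153]
ee_rot: [3.13, -0.007, 1.575]
contact_force: [1.7, -0.2, 0.7]
grip_width: 0.302
grip_force: 24.8
```

Emit:
{"op": "servo_tool", "data": {
  "translation": [
    [-0.034,0.008,0],
    [-0.034,0.008,0],
    [-0.034,0.008,0],
    [-0.034,0.008,0],
    [-0.034,0.008,0]
  ],
  "turn": [0,0,0,0,0]
}}

```text
time_s: 12.25
tool_pos: [0.4428, 0.1252, 0.1462]
ee_rot: [3.139, -0.0, 1.571]
contact_force: [1.1, 0.7, -0.6]
grip_width: 0.302
grip_force: 24.8
```

Emit:
{"op": "servo_tool", "data": {
  "translation": [
    [-0.035,0.004,0],
    [-0.035,0.002,0],
    [-0.035,0,0],
    [-0.035,0,0],
    [-0.035,0,0]
  ],
  "turn": [0,0,0,0,0]
}}

```text
time_s: 12.67
tool_pos: [0.4485, -0.05, 0.1461]
ee_rot: [3.14, 0.001, 1.571]
contact_force: [-0.3, 0.1, -0.4]
grip_width: 0.298
grip_force: 24.8
```

Emit:
{"op": "servo_tool", "data": {
  "translation": [
    [-0.035,0,0],
    [-0.035,0,0],
    [-0.035,0,0],
    [-0.02,0,0],
    [0,0,0]
  ],
  "turn": [0,1,1,1,0]
}}

```text
time_s: 13.08
tool_pos: [0.4476, -0.177, 0.1464]
ee_rot: [3.139, 0.002, 1.514]
contact_force: [-0.2, -0.2, 0.2]
grip_width: 0.299
grip_force: 24.8
```

Run:
```python
from h import *
plan([(.447,-.168,.10,86)])
```

```text
[[0.004, -0.001, 0.023], [0.005, -0.0, 0.023]] [0.4, 0.3]
-> [ 0.447 -0.168  0.1  ] 86.0
```

Emit:
{"op": "servo_tool", "data": {
  "translation": [
    [0.009,-0.001,0.035],
    [0,0,0.035],
    [0,0,0.035],
    [0,0,0.019],
    [0,0,0]
  ],
  "turn": [0,0,0,0,0]
}}

```text
time_s: 13.5
tool_pos: [0.444, -0.1616, 0.0176]
ee_rot: [-3.135, -0.004, 1.519]
contact_force: [-0.6, 0.8, -0.1]
grip_width: 0.299
grip_force: 25.2
```

Emit:
{"op": "servo_tool", "data": {
  "translation": [
    [0,0,0.003],
    [0,0,0],
    [0,0,0]
  ],
  "turn": [0,0,0]
}}

```text
time_s: 13.75
tool_pos: [0.4481, -0.1647, 0.0201]
ee_rot: [3.139, 0.001, 1.519]
contact_force: [-0.6, -0.3, -0.1]
grip_width: 0.295
grip_force: 25.2
```

Emit:
{"op": "servo_tool", "data": {
  "translation": [
    [-0.002,0,0.002],
    [0,0,0.001],
    [0,0,0]
  ],
  "turn": [0,0,0]
}}

```text
time_s: 14.0
tool_pos: [0.447, -0.1666, 0.0159]
ee_rot: [3.141, 0.001, 1.518]
contact_force: [-0.3, 0.7, -0.5]
grip_width: 0.3
grip_force: 25.1
```

Emit:
{"op": "servo_tool", "data": {
  "translation": [
    [0,0,0.002],
    [0,0,0],
    [0,0,0]
  ],
  "turn": [0,0,0]
}}

```text
time_s: 14.25
tool_pos: [0.4473, -0.1667, 0.0155]
ee_rot: [-3.141, 0.0, 1.519]
contact_force: [-5.3, 2.4, 12.5]
grip_width: 0.296
grip_force: 26.5
```

Emit:
{"op": "servo_tool", "data": {
  "translation": [
    [0,0,-0.002],
    [0,0,0],
    [0,0,0],
    [0,0,0],
    [0,0,0]
  ],
  "turn": [0,0,0,0,0],
  "claw": 0.06
}}

```text
time_s: 14.67
tool_pos: [0.4465, -0.1661, 0.015]
ee_rot: [-3.141, -0.0, 1.519]
contact_force: [-0.7, -0.4, -0.0]
grip_width: 0.7
grip_force: 0.0
```

Emit:
{"op": "servo_tool", "data": {
  "translation": [
    [0,0,-0.02],
    [0,0,-0.04],
    [0,0,-0.04],
    [0.01,0,-0.04],
    [0.03,0,0]
  ],
  "turn": [0,0,0,0,0]
}}

```text
time_s: 15.08
tool_pos: [0.454, -0.1307, 0.1647]
ee_rot: [3.126, 0.009, 1.515]
contact_force: [0.8, -1.5, 1.7]
grip_width: 0.701
grip_force: 0.0
```

Emit:
{"op": "servo_tool", "data": {
  "translation": [
    [0.036,0,0],
    [0.036,0,0],
    [0.036,0,0],
    [0.036,0,0],
    [0.036,0,0]
  ],
  "turn": [-1,-1,-1,0,0]
}}

```text
time_s: 15.5
tool_pos: [0.452, 0.0553, 0.1552]
ee_rot: [3.142, -0.0, 1.571]
contact_force: [0.1, -0.3, -0.3]
grip_width: 0.703
grip_force: 0.0
```

Run:
```python
from h import *
plan([(.3934,.2119,.11,90)],.035)
```

```text
[[0.031, -0.012, 0.009], [0.031, -0.012, 0.009], [0.032, -0.012, 0.009], [0.031, -0.011, 0.009], [0.032, -0.012, 0.009]] [-0.0, -0.0, -0.0, -0.0, -0.0]
-> [0.393 0.212 0.11 ] 90.0
```

Emit:
{"op": "servo_tool", "data": {
  "translation": [
    [0.031,-0.012,0.009],
    [0.031,-0.012,0.009],
    [0.032,-0.012,0.009],
    [0.031,-0.011,0.009],
    [0.03,-0.011,0.009]
  ],
  "turn": [0,0,0,0,0]
}}

```text
time_s: 15.92
tool_pos: [0.3934, 0.2101, 0.1098]
ee_rot: [3.142, -0.0, 1.571]
contact_force: [1.2, -0.8, -0.1]
grip_width: 0.704
grip_force: 0.0
```

Emit:
{"op": "servo_tool", "data": {
  "translation": [
    [0,0,0],
    [0,0,0],
    [0,0,0]
  ],
  "turn": [0,0,0]
}}

```text
time_s: 16.17
tool_pos: [0.3946, 0.2085, 0.1103]
ee_rot: [3.141, 0.0, 1.572]
contact_force: [-0.3, 0.2, -0.2]
grip_width: 0.703
grip_force: 0.0
```

Run:
```python
from h import *
p=arm.camera('top'); s=arm.camera('scene'); print(arm.observe()['tool_pos'],arm.observe()['ee_rot'])
a=p['img'][180:280,80:460,::-1]; b=s['img'][190:290,100:400,::-1]
a=cv2.resize(a,(798,210),interpolation=2); b=cv2.resize(b,(798,266),interpolation=2)
cv2.imwrite('pics/c2.png',np.vstack([a,b]))
print(proj(s,(.3934,.2119,0)),proj(s,(.3934,.2119,.045)), [r['box'] for r in arm.trace(s,'red_vial')[:1]])
```

```text
[0.39532248 0.20784915 0.11076784] [3.14056336e+00 1.02880386e-05 1.56954551e+00]
[216.91077678 257.54738646] [215.98925969 242.73649484] [[213.1, 244.4, 220.5, 262.1]]
```

View pics/c2.png

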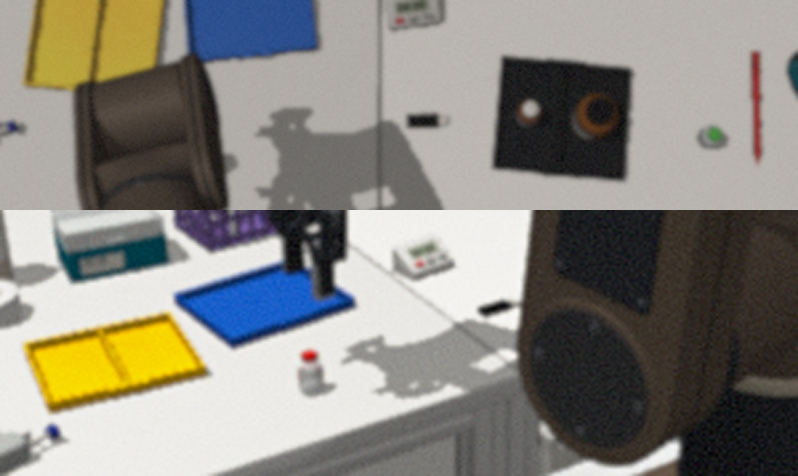

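The picture shows both brown containers upright in separate bays (top 332,231 and 362,234) and the red vial at scene (216,255), as computed. Grip it.

Emit:
{"op": "servo_tool", "data": {
  "translation": [
    [0.004,-0.001,0.035],
    [0,0,0.035],
    [0,0,0.026],
    [0,0,0.008],
    [0,0,0]
  ],
  "turn": [0,0,0,0,0]
}}

```text
time_s: 16.73
tool_pos: [0.3921, 0.2113, 0.0045]
ee_rot: [-3.137, 0.001, 1.569]
contact_force: [-0.3, 0.2, 0.2]
grip_width: 0.704
grip_force: 0.0
```

Emit:
{"op": "servo_tool", "data": {
  "translation": [
    [0,0,0],
    [0,0,0],
    [0,0,0],
    [0,0,0],
    [0,0,0]
  ],
  "turn": [0,0,0,0,0],
  "claw": 0.012,
  "force": 25
}}

```text
time_s: 17.15
tool_pos: [0.3954, 0.213, 0.0084]
ee_rot: [3.137, -0.001, 1.571]
contact_force: [-0.1, -1.5, 6.7]
grip_width: 0.275
grip_force: 25.0
```

Emit:
{"op": "servo_tool", "data": {
  "translation": [
    [0,0,0],
    [0,0,0],
    [0,0,0]
  ],
  "turn": [0,0,0]
}}

```text
time_s: 17.4
tool_pos: [0.3954, 0.213, 0.0084]
ee_rot: [3.138, -0.001, 1.571]
contact_force: [0.1, -1.5, 6.6]
grip_width: 0.271
grip_force: 25.0
```

Run:
```python
from h import *
o=arm.observe(); print(o['tool_pos'],o['joints'])
plan([(.40,.212,.13,90),(.552,.400,.13,86)],.035)
p=arm.camera('top')
for c in ((93,170),):
  pass
# yellow tray by colour
hsv=cv2.cvtColor(p['img'],cv2.COLOR_RGB2HSV); m=cv2.inRange(hsv,(20,120,60),(35,255,255)); m[:150]=0; m[240:]=0; m[:,:80]=0; m[:,175:]=0
c=max(cv2.findContours(m,0,2)[0],key=cv2.contourArea); r=cv2.minAreaRect(c); print(r)
print(np.array([unproj(p,b,.012)[:2] for b in cv2.boxPoints(r)]).round(3), unproj(p,r[0],.012))
```

```text
[0.39539652 0.21301949 0.00838447] [ 2.67826234e-01  1.13319050e-01  2.25160642e+00 -6.38199490e-04
  7.72640547e-01  2.67631448e-01]
[[-0.0, 0.001, -0.03], [-0.0, 0.001, -0.031], [-0.001, 0.001, -0.03], [-0.0, 0.002, -0.031]] [0.0, 0.0, 0.0, 0.0]
-> [0.4   0.212 0.13 ] 90.0
[[0.027, 0.022, 0.0], [0.027, 0.021, 0.0], [0.027, 0.021, 0.0], [0.028, 0.021, 0.0], [0.028, 0.021, 0.0]] [0.6, 0.6, 0.6, 0.6, 0.5]
[[0.028, 0.02, 0.0], [0.027, 0.02, 0.0]] [0.6, 0.5]
-> [0.552 0.4   0.13 ] 86.0
((124.9314956665039, 196.6506805419922), (61.65933609008789, 53.12752914428711), 6.009006023406982)
[[0.49  0.444]
 [0.63  0.438]
 [0.611 0.278]
 [0.472 0.286]] [0.54982089 0.36139308 0.012     ]
```

Emit:
{"op": "servo_tool", "data": {
  "translation": [
    [0,0.001,-0.02],
    [0,0.001,-0.03],
    [0,0.001,-0.035],
    [0,0.001,-0.035],
    [0.027,0.022,0]
  ],
  "turn": [0,0,0,0,0.6]
}}

```text
time_s: 17.87
tool_pos: [0.4225, 0.2397, 0.1372]
ee_rot: [3.124, -0.005, 1.559]
contact_force: [1.6, -0.1, 0.9]
grip_width: 0.272
grip_force: 24.8
```

Emit:
{"op": "servo_tool", "data": {
  "translation": [
    [0.027,0.022,0],
    [0.027,0.021,0],
    [0.028,0.021,0],
    [0.028,0.021,0],
    [0.028,0.02,0]
  ],
  "turn": [0.6,0.6,0.6,0.6,0.6]
}}

```text
time_s: 18.28
tool_pos: [0.5296, 0.3759, 0.1269]
ee_rot: [3.141, -0.001, 1.508]
contact_force: [0.5, -0.1, -0.1]
grip_width: 0.271
grip_force: 24.8
```

Emit:
{"op": "servo_tool", "data": {
  "translation": [
    [0.026,0.02,0],
    [0,0,0],
    [0,0,0]
  ],
  "turn": [0.5,0,0]
}}

```text
time_s: 18.53
tool_pos: [0.5507, 0.4, 0.1259]
ee_rot: [-3.141, 0.0, 1.501]
contact_force: [-0.4, 0.0, 0.2]
grip_width: 0.272
grip_force: 24.8
```

Run:
```python
from h import *
plan([(.553,.399,.10,86)],.035)
```

```text
[[-0.001, 0.002, 0.026]] [-0.0]
-> [0.553 0.399 0.1  ] 86.0
```

Now descend from z 0.126 to about 0.015, then touch down.

Emit:
{"op": "servo_tool", "data": {
  "translation": [
    [-0.001,0.002,0.03],
    [0,0,0.035],
    [0,0,0.03],
    [0,0,0.012],
    [0,0,0]
  ],
  "turn": [0,0,0,0,0]
}}

```text
time_s: 18.95
tool_pos: [0.5488, 0.3956, 0.0152]
ee_rot: [-3.134, 0.005, 1.499]
contact_force: [-0.9, -0.1, -0.3]
grip_width: 0.275
grip_force: 24.8
```

Emit:
{"op": "servo_tool", "data": {
  "translation": [
    [0,0,0.003],
    [0,0,0],
    [0,0,0]
  ],
  "turn": [0,0,0]
}}

```text
time_s: 19.2
tool_pos: [0.5538, 0.3986, 0.0192]
ee_rot: [3.138, -0.002, 1.499]
contact_force: [0.6, 0.5, 0.4]
grip_width: 0.275
grip_force: 24.8
```

Emit:
{"op": "servo_tool", "data": {
  "translation": [
    [0,0,0.002],
    [0,0,0],
    [0,0,0]
  ],
  "turn": [0,0,0]
}}

```text
time_s: 19.45
tool_pos: [0.5526, 0.3981, 0.0152]
ee_rot: [3.141, -0.001, 1.5]
contact_force: [-0.5, -0.8, 0.1]
grip_width: 0.275
grip_force: 24.8
```

Emit:
{"op": "servo_tool", "data": {
  "translation": [
    [0,0,0.003],
    [0,0,0],
    [0,0,0]
  ],
  "turn": [0,0,0]
}}

```text
time_s: 19.7
tool_pos: [0.5526, 0.398, 0.0115]
ee_rot: [3.141, -0.0, 1.499]
contact_force: [0.8, 0.4, 0.6]
grip_width: 0.273
grip_force: 24.9
```

Emit:
{"op": "servo_tool", "data": {
  "translation": [
    [0,0,0.002],
    [0,0,0],
    [0,0,0]
  ],
  "turn": [0,0,0]
}}

```text
time_s: 19.95
tool_pos: [0.5526, 0.3981, 0.0115]
ee_rot: [-3.141, 0.0, 1.5]
contact_force: [-2.8, -1.8, 9.4]
grip_width: 0.273
grip_force: 25.7
```

Emit:
{"op": "servo_tool", "data": {
  "translation": [
    [0,0,-0.002],
    [0,0,0],
    [0,0,0],
    [0,0,0],
    [0,0,0]
  ],
  "turn": [0,0,0,0,0],
  "claw": 0.06
}}

```text
time_s: 20.37
tool_pos: [0.5519, 0.3977, 0.0107]
ee_rot: [-3.141, 0.0, 1.499]
contact_force: [-0.5, 0.2, -0.3]
grip_width: 0.703
grip_force: 0.0
```

Emit:
{"op": "servo_tool", "data": {
  "translation": [
    [0,0,-0.02],
    [0,0,-0.04],
    [0,0,-0.04],
    [0,0,-0.04],
    [0,0,-0.02]
  ],
  "turn": [0,0,0,0,0]
}}

```text
time_s: 20.78
tool_pos: [0.5544, 0.399, 0.1777]
ee_rot: [3.135, -0.004, 1.5]
contact_force: [0.9, 0.7, 1.4]
grip_width: 0.708
grip_force: 0.0
```

Run:
```python
from h import *
plan([(.46,.1,.17,86),(.46,-.1,.17,86),(.418,-.3814,.11,86)],.036)
```

```text
[[-0.034, -0.008, 0.001], [-0.034, -0.008, 0.001], [-0.034, -0.008, 0.001], [-0.034, -0.008, 0.001], [-0.034, -0.008, 0.001]] [-0.0, -0.0, -0.0, -0.0, -0.0]
[[-0.034, -0.008, 0.001], [-0.034, -0.008, 0.001], [-0.033, -0.008, 0.0], [-0.034, -0.009, 0.001]] [-0.0, -0.0, -0.0, -0.1]
-> [0.46 0.1  0.17] 86.0
[[-0.033, 0.002, -0.0], [-0.033, 0.002, -0.0], [-0.033, 0.003, -0.0], [-0.033, 0.002, -0.0], [-0.034, 0.003, -0.0]] [0.0, 0.0, 0.0, 0.0, 0.0]
[[-0.033, 0.002, -0.0]] [0.0]
-> [ 0.46 -0.1   0.17] 86.0
[[-0.032, -0.002, 0.007], [-0.032, -0.003, 0.007], [-0.031, -0.002, 0.007], [-0.032, -0.003, 0.006], [-0.031, -0.002, 0.007]] [0.0, 0.0, 0.0, 0.0, 0.0]
[[-0.032, -0.003, 0.006], [-0.031, -0.002, 0.007], [-0.032, -0.003, 0.006], [-0.031, -0.002, 0.007]] [0.0, 0.0, 0.0, 0.0]
-> [ 0.418 -0.381  0.11 ] 86.0
```

Emit:
{"op": "servo_tool", "data": {
  "translation": [
    [-0.034,-0.008,0],
    [-0.034,-0.008,0],
    [-0.034,-0.008,0],
    [-0.034,-0.008,0],
    [-0.034,-0.008,0]
  ],
  "turn": [0,0,0,0,0]
}}

```text
time_s: 21.2
tool_pos: [0.4993, 0.2298, 0.171]
ee_rot: [-3.141, 0.0, 1.5]
contact_force: [0.6, -0.8, -0.2]
grip_width: 0.7
grip_force: 0.0
```

Emit:
{"op": "servo_tool", "data": {
  "translation": [
    [-0.034,-0.008,0],
    [-0.034,-0.008,0],
    [-0.034,-0.008,0],
    [-0.034,-0.008,0],
    [-0.033,0.002,0]
  ],
  "turn": [0,0,0,0,0]
}}

```text
time_s: 21.62
tool_pos: [0.4563, 0.0636, 0.1708]
ee_rot: [-3.14, -0.0, 1.5]
contact_force: [1.1, -0.2, 0.6]
grip_width: 0.703
grip_force: 0.0
```

Emit:
{"op": "servo_tool", "data": {
  "translation": [
    [-0.033,0.002,0],
    [-0.033,0.002,0],
    [-0.033,0.003,0],
    [-0.033,0.002,0],
    [-0.034,0.002,0]
  ],
  "turn": [0,0,0,0,0]
}}

```text
time_s: 22.03
tool_pos: [0.457, -0.1031, 0.1713]
ee_rot: [3.141, -0.0, 1.499]
contact_force: [1.0, -0.1, 0.4]
grip_width: 0.704
grip_force: 0.0
```

Emit:
{"op": "servo_tool", "data": {
  "translation": [
    [-0.032,-0.002,0],
    [-0.032,-0.003,0],
    [-0.032,-0.002,0],
    [-0.032,-0.003,0],
    [-0.032,-0.002,0]
  ],
  "turn": [0,0,0,0,0]
}}

```text
time_s: 22.45
tool_pos: [0.4333, -0.2618, 0.1712]
ee_rot: [-3.141, -0.0, 1.499]
contact_force: [0.2, -0.7, -0.1]
grip_width: 0.7
grip_force: 0.0
```

Emit:
{"op": "servo_tool", "data": {
  "translation": [
    [-0.032,-0.002,0],
    [-0.032,-0.003,0.02],
    [-0.032,-0.002,0.02],
    [-0.03,-0.003,0.02],
    [0,0,0]
  ],
  "turn": [0,0,0,0,0]
}}

```text
time_s: 22.87
tool_pos: [0.4122, -0.3879, 0.1067]
ee_rot: [-3.137, -0.004, 1.495]
contact_force: [-1.0, 0.4, 0.1]
grip_width: 0.702
grip_force: 0.0
```

Run:
```python
from h import *
p=arm.camera('top'); s=arm.camera('scene'); print(arm.observe()['tool_pos'],arm.observe()['ee_rot'])
a=p['img'][160:280,80:460,::-1]; b=s['img'][190:290,100:400,::-1]
a=cv2.resize(a,(798,252),interpolation=2); b=cv2.resize(b,(798,266),interpolation=2)
cv2.imwrite('pics/c3.png',np.vstack([a,b]))
plan([(.418,-.3814,.10,86)],.05)
```

```text
[ 0.41409284 -0.38534803  0.10978378] [-3.13953497e+00 -2.89381565e-03  1.49721523e+00]
[[0.004, 0.004, 0.01]] [-0.2]
-> [ 0.418 -0.382  0.1  ] 86.0
```

View pics/c3.png

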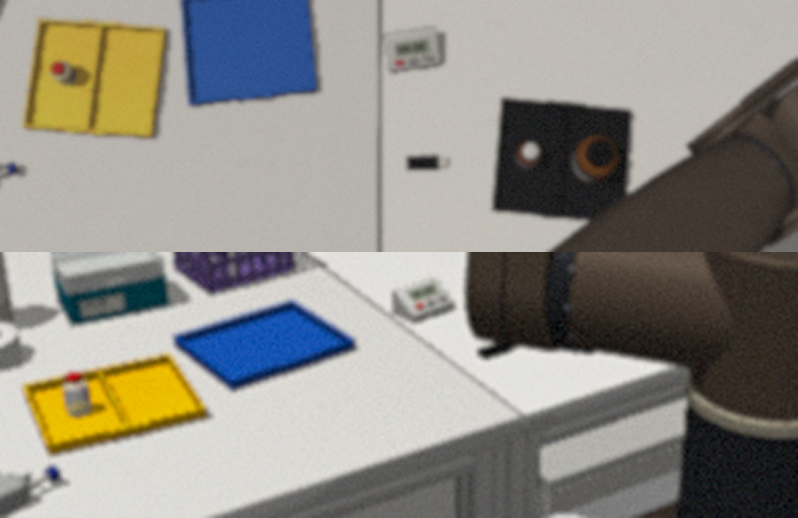

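The red vial stands in the left yellow bay (top 109,194); the others are unmoved. Grip the green vial.

Emit:
{"op": "servo_tool", "data": {
  "translation": [
    [0.004,0.004,0.03],
    [0,0,0.035],
    [0,0,0.03],
    [0,0,0.009],
    [0,0,0]
  ],
  "turn": [0,0,0,0,0]
}}

```text
time_s: 23.38
tool_pos: [0.4185, -0.3789, 0.0054]
ee_rot: [-3.138, -0.004, 1.501]
contact_force: [-0.8, -0.8, 0.5]
grip_width: 0.704
grip_force: 0.0
```

Emit:
{"op": "servo_tool", "data": {
  "translation": [
    [0,0,0],
    [0,0,0],
    [0,0,0],
    [0,0,0],
    [0,0,0]
  ],
  "turn": [0,0,0,0,0],
  "claw": 0.012,
  "force": 25
}}

```text
time_s: 23.8
tool_pos: [0.4207, -0.3832, 0.0102]
ee_rot: [3.138, 0.003, 1.499]
contact_force: [1.1, 2.2, 7.4]
grip_width: 0.273
grip_force: 25.1
```

Emit:
{"op": "servo_tool", "data": {
  "translation": [
    [0,0,0],
    [0,0,0],
    [0,0,0]
  ],
  "turn": [0,0,0]
}}

```text
time_s: 24.05
tool_pos: [0.4207, -0.3832, 0.0102]
ee_rot: [3.138, 0.003, 1.499]
contact_force: [-0.3, 1.9, 7.2]
grip_width: 0.271
grip_force: 25.1
```

Run:
```python
from h import *
o=arm.observe(); print(o['tool_pos'],o['grip_width'])
plan([(.418,-.381,.16,86),(.46,-.1,.16,86),(.46,.1,.16,86),(.547,.323,.13,86)],.036)
```

```text
[ 0.42073436 -0.38317915  0.01016608] 0.27134587788731274
[[0.0, -0.001, -0.03], [0.0, -0.0, -0.03], [0.001, -0.001, -0.03], [0.0, -0.0, -0.03], [0.001, -0.001, -0.03]] [-0.0, -0.0, -0.0, -0.1, -0.0]
-> [ 0.418 -0.381  0.16 ] 86.0
[[0.035, 0.003, 0.0], [0.035, 0.003, 0.0], [0.036, 0.003, 0.0], [0.035, 0.003, 0.0], [0.036, 0.003, 0.0]] [-0.0, -0.0, -0.0, -0.0, -0.0]
[[0.035, 0.002, 0.0], [0.036, 0.003, 0.0], [0.035, 0.002, 0.0]] [-0.0, -0.0, -0.0]
-> [ 0.46 -0.1   0.16] 86.0
[[0.033, -0.002, 0.0], [0.033, -0.002, 0.0], [0.033, -0.002, 0.0], [0.034, -0.003, 0.0], [0.033, -0.002, 0.0]] [-0.0, -0.0, -0.0, -0.0, -0.0]
[[0.034, -0.003, 0.0]] [-0.0]
-> [0.46 0.1  0.16] 86.0
[[0.033, 0.01, 0.004], [0.033, 0.01, 0.004], [0.032, 0.01, 0.004], [0.033, 0.01, 0.005], [0.032, 0.011, 0.004]] [-0.0, -0.0, -0.0, -0.0, -0.0]
[[0.033, 0.01, 0.005], [0.032, 0.011, 0.004]] [-0.0, -0.0]
-> [0.547 0.323 0.13 ] 86.0
```

Emit:
{"op": "servo_tool", "data": {
  "translation": [
    [0,0,-0.02],
    [0,0,-0.03],
    [0,0,-0.035],
    [0,-0.001,-0.04],
    [0,-0.001,-0.03]
  ],
  "turn": [0,0,0,0,0]
}}

```text
time_s: 24.47
tool_pos: [0.4179, -0.3823, 0.1664]
ee_rot: [3.139, 0.003, 1.499]
contact_force: [-0.1, -0.5, 0.2]
grip_width: 0.272
grip_force: 24.8
```

Emit:
{"op": "servo_tool", "data": {
  "translation": [
    [0.035,0.003,0],
    [0.035,0.003,0],
    [0.036,0.003,0],
    [0.035,0.003,0],
    [0.036,0.003,0]
  ],
  "turn": [0,0,0,0,0]
}}

```text
time_s: 24.88
tool_pos: [0.445, -0.2048, 0.1633]
ee_rot: [3.14, 0.001, 1.498]
contact_force: [0.4, 0.8, 0.7]
grip_width: 0.275
grip_force: 24.8
```

Emit:
{"op": "servo_tool", "data": {
  "translation": [
    [0.035,0.002,0],
    [0.036,0.003,0],
    [0.035,0.002,0],
    [0.033,-0.002,0],
    [0.033,-0.002,0]
  ],
  "turn": [0,0,0,0,0]
}}

```text
time_s: 25.3
tool_pos: [0.4603, -0.0331, 0.1633]
ee_rot: [3.14, 0.0, 1.499]
contact_force: [1.3, -0.8, -0.6]
grip_width: 0.275
grip_force: 24.8
```

Emit:
{"op": "servo_tool", "data": {
  "translation": [
    [0.033,-0.002,0],
    [0.034,-0.003,0],
    [0.033,-0.002,0],
    [0.034,-0.003,0],
    [0.033,0.01,0]
  ],
  "turn": [0,0,0,0,0]
}}

```text
time_s: 25.72
tool_pos: [0.4706, 0.1338, 0.1629]
ee_rot: [3.141, -0.0, 1.5]
contact_force: [0.4, 0.0, 0.8]
grip_width: 0.276
grip_force: 24.8
```

Emit:
{"op": "servo_tool", "data": {
  "translation": [
    [0.033,0.01,0.004],
    [0.032,0.01,0.004],
    [0.033,0.01,0.004],
    [0.032,0.011,0.004],
    [0.033,0.01,0.004]
  ],
  "turn": [0,0,0,0,0]
}}

```text
time_s: 26.13
tool_pos: [0.5353, 0.2925, 0.143]
ee_rot: [3.14, -0.0, 1.5]
contact_force: [1.1, -0.3, 0.3]
grip_width: 0.274
grip_force: 24.8
```

Emit:
{"op": "servo_tool", "data": {
  "translation": [
    [0.032,0.011,0.004],
    [0,0,0],
    [0,0,0]
  ],
  "turn": [0,0,0]
}}

```text
time_s: 26.38
tool_pos: [0.5479, 0.3232, 0.1381]
ee_rot: [-3.141, 0.0, 1.502]
contact_force: [0.2, -0.3, -0.8]
grip_width: 0.275
grip_force: 24.8
```

Run:
```python
from h import *
plan([(.547,.323,.11,86)],.05)
```

```text
[[-0.0, -0.001, 0.028]] [0.0]
-> [0.547 0.323 0.11 ] 86.0
```

Emit:
{"op": "servo_tool", "data": {
  "translation": [
    [0,-0.001,0.03],
    [0,0,0.035],
    [0,0,0.035],
    [0,0,0.018],
    [0,0,0]
  ],
  "turn": [0,0,0,0,0]
}}

```text
time_s: 26.8
tool_pos: [0.5427, 0.3192, 0.0153]
ee_rot: [-3.132, 0.005, 1.498]
contact_force: [-0.4, 0.3, -0.7]
grip_width: 0.271
grip_force: 24.8
```

Emit:
{"op": "servo_tool", "data": {
  "translation": [
    [0,0,0.003],
    [0,0,0],
    [0,0,0]
  ],
  "turn": [0,0,0]
}}

```text
time_s: 27.05
tool_pos: [0.5486, 0.3223, 0.02]
ee_rot: [3.138, -0.002, 1.499]
contact_force: [0.5, 0.6, -0.3]
grip_width: 0.276
grip_force: 24.8
```

Emit:
{"op": "servo_tool", "data": {
  "translation": [
    [0,0,0.002],
    [0,0,0],
    [0,0,0]
  ],
  "turn": [0,0,0]
}}

```text
time_s: 27.3
tool_pos: [0.5474, 0.3223, 0.0163]
ee_rot: [3.14, -0.001, 1.499]
contact_force: [-0.3, 0.2, -0.7]
grip_width: 0.27
grip_force: 24.8
```

Emit:
{"op": "servo_tool", "data": {
  "translation": [
    [0,0,0.002],
    [0,0,0],
    [0,0,0]
  ],
  "turn": [0,0,0]
}}

```text
time_s: 27.55
tool_pos: [0.5468, 0.3221, 0.0133]
ee_rot: [-3.141, 0.0, 1.5]
contact_force: [-0.4, 0.2, 0.0]
grip_width: 0.278
grip_force: 24.8
```

Emit:
{"op": "servo_tool", "data": {
  "translation": [
    [0,0,0.002],
    [0,0,0],
    [0,0,0]
  ],
  "turn": [0,0,0]
}}

```text
time_s: 27.8
tool_pos: [0.5469, 0.3222, 0.0132]
ee_rot: [-3.141, 0.001, 1.5]
contact_force: [-4.7, -1.4, 9.2]
grip_width: 0.275
grip_force: 25.8
```

Emit:
{"op": "servo_tool", "data": {
  "translation": [
    [0,0,-0.002],
    [0,0,0],
    [0,0,0],
    [0,0,0],
    [0,0,0]
  ],
  "turn": [0,0,0,0,0],
  "claw": 0.06
}}

```text
time_s: 28.22
tool_pos: [0.5466, 0.3219, 0.0129]
ee_rot: [-3.141, 0.0, 1.499]
contact_force: [0.6, -0.3, 0.5]
grip_width: 0.704
grip_force: 0.0
```

Emit:
{"op": "servo_tool", "data": {
  "translation": [
    [0,0,-0.02],
    [0,0,-0.04],
    [0,0,-0.04],
    [0,0,-0.04],
    [0,0,0]
  ],
  "turn": [0,0,0,0,0]
}}

```text
time_s: 28.63
tool_pos: [0.552, 0.3242, 0.1641]
ee_rot: [3.126, -0.008, 1.5]
contact_force: [1.2, 0.2, 1.1]
grip_width: 0.701
grip_force: 0.0
```

Run:
```python
from h import *
p=arm.camera('top'); g=cv2.cvtColor(p['img'],cv2.COLOR_RGB2GRAY)
roi=g[225:250,264:305]; m=(roi<110).astype(np.uint8); c=max(cv2.findContours(m,0,2)[0],key=cv2.contourArea); r=cv2.minAreaRect(c)
print(r,'left/right px',(r[0][0]+264,r[0][1]+225)); P=np.array([unproj(p,(b[0]+264,b[1]+225),.008)[:2] for b in cv2.boxPoints(r)]); print(P.round(4))
plan([(.46,.1,.15,90),(.4425,-.0457,.09,90)],.036)
```

```text
((17.0, 12.0), (6.0, 14.0), 90.0) left/right px (281.0, 237.0)
[[ 0.4503 -0.0219]
 [ 0.4501 -0.0575]
 [ 0.4347 -0.0574]
 [ 0.4349 -0.0218]]
[[-0.033, -0.011, 0.001], [-0.033, -0.011, 0.002], [-0.032, -0.011, 0.001], [-0.032, -0.012, 0.002], [-0.032, -0.012, 0.001]] [-0.6, -0.6, -0.6, -0.6, -0.6]
[[-0.033, -0.012, 0.002], [-0.032, -0.012, 0.001]] [-0.5, -0.6]
-> [0.46 0.1  0.15] 90.0
[[-0.029, -0.004, 0.012], [-0.029, -0.003, 0.012], [-0.029, -0.004, 0.012], [-0.029, -0.003, 0.012], [-0.03, -0.004, 0.012]] [0.0, 0.0, 0.0, 0.0, 0.0]
-> [ 0.442 -0.046  0.09 ] 90.0
```

Emit:
{"op": "servo_tool", "data": {
  "translation": [
    [-0.033,-0.011,0.001],
    [-0.033,-0.011,0.002],
    [-0.032,-0.011,0.001],
    [-0.032,-0.012,0.002],
    [-0.032,-0.012,0.001]
  ],
  "turn": [-0.6,-0.6,-0.6,-0.6,-0.6]
}}

```text
time_s: 29.1
tool_pos: [0.4798, 0.1618, 0.1444]
ee_rot: [-3.139, 0.001, 1.553]
contact_force: [0.8, -1.1, 1.3]
grip_width: 0.704
grip_force: 0.0
```

Emit:
{"op": "servo_tool", "data": {
  "translation": [
    [-0.033,-0.012,0.002],
    [-0.032,-0.012,0.001],
    [-0.029,-0.004,0.012],
    [-0.029,-0.003,0.012],
    [-0.029,-0.004,0.012]
  ],
  "turn": [-0.5,-0.6,0,0,0]
}}

```text
time_s: 29.52
tool_pos: [0.4446, 0.0103, 0.106]
ee_rot: [-3.141, -0.0, 1.571]
contact_force: [0.9, -0.9, 0.6]
grip_width: 0.703
grip_force: 0.0
```

Emit:
{"op": "servo_tool", "data": {
  "translation": [
    [-0.029,-0.003,0.012],
    [-0.028,-0.004,0.012],
    [0,0,0],
    [0,0,0],
    [0,0,0]
  ],
  "turn": [0,0,0,0,0]
}}

```text
time_s: 29.93
tool_pos: [0.4383, -0.0452, 0.0826]
ee_rot: [-3.14, -0.001, 1.57]
contact_force: [-0.7, 0.4, 0.4]
grip_width: 0.705
grip_force: 0.0
```

Run:
```python
from h import *
p=arm.camera('top'); s=arm.camera('scene'); print(arm.observe()['tool_pos'],arm.observe()['ee_rot'])
a=p['img'][160:280,80:460,::-1]; b=s['img'][190:290,100:400,::-1]
a=cv2.resize(a,(798,252),interpolation=2); b=cv2.resize(b,(798,266),interpolation=2)
cv2.imwrite('pics/c4.png',np.vstack([a,b]))
for X in [(.4425,-.02,.004),(.4425,-.07,.004)]: print(proj(s,X))
plan([(.4425,-.043,.05,90)],.05)
```

```text
[ 0.43896311 -0.04476896  0.08340369] [ 3.14140062e+00 -1.46449873e-04  1.57219871e+00]
[280.25160298 227.99265415]
[294.13408368 223.99595064]
[[0.002, 0.004, 0.033]] [0.1]
-> [ 0.443 -0.043  0.05 ] 90.0
```

View pics/c4.png

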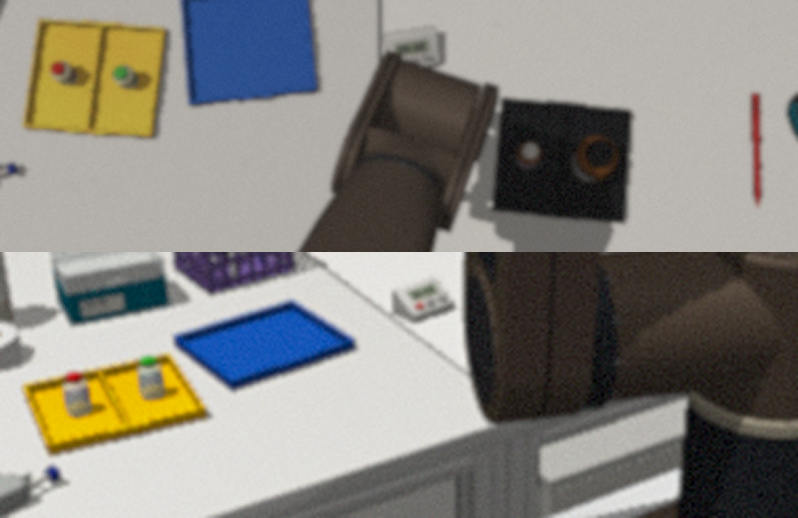

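White vials stand in separate yellow bays (top 109,194 and 139,195). Now the stick, pre-closing the claw to 0.035 and descending gently.

Emit:
{"op": "servo_tool", "data": {
  "translation": [
    [0.002,0.004,0.02],
    [0,0,0.02],
    [0,0,0.015],
    [0,0,0.01],
    [0,0,0]
  ],
  "turn": [0,0,0,0,0],
  "claw": 0.04
}}

```text
time_s: 30.45
tool_pos: [0.4413, -0.0422, 0.0165]
ee_rot: [-3.138, -0.001, 1.573]
contact_force: [-0.1, -0.2, -0.1]
grip_width: 0.471
grip_force: 0.0
```

Emit:
{"op": "servo_tool", "data": {
  "translation": [
    [0,0,0.003],
    [0,0,0.003],
    [0,0,0.003],
    [0,0,0],
    [0,0,0]
  ],
  "turn": [0,0,0,0,0]
}}

```text
time_s: 30.87
tool_pos: [0.4431, -0.0436, 0.0097]
ee_rot: [3.141, 0.0, 1.571]
contact_force: [0.1, -0.2, 0.1]
grip_width: 0.471
grip_force: 0.0
```

Emit:
{"op": "servo_tool", "data": {
  "translation": [
    [0,0,0.003],
    [0,0,0.003],
    [0,0,0.001],
    [0,0,0],
    [0,0,0]
  ],
  "turn": [0,0,0,0,0]
}}

```text
time_s: 31.28
tool_pos: [0.4427, -0.0435, 0.0022]
ee_rot: [-3.141, -0.0, 1.571]
contact_force: [-0.5, 0.6, -0.2]
grip_width: 0.47
grip_force: 0.0
```

Emit:
{"op": "servo_tool", "data": {
  "translation": [
    [0,0,0],
    [0,0,0],
    [0,0,0],
    [0,0,0],
    [0,0,0]
  ],
  "turn": [0,0,0,0,0],
  "claw": 0.008,
  "force": 25
}}

```text
time_s: 31.7
tool_pos: [0.443, -0.0436, 0.0025]
ee_rot: [3.141, 0.0, 1.571]
contact_force: [-0.7, 0.8, 1.4]
grip_width: 0.189
grip_force: 26.5
```

Run:
```python
from h import *
o=arm.observe(); print(o['tool_pos'],o['grip_width'],o['grip_force'])
plan([(.45,-.03,.10,90),(.46,.1,.10,90),(.58,.176,.08,97)],.036)
```

```text
[ 0.44302417 -0.04361821  0.00250484] 0.1886828959432348 26.499175429344177
[[0.005, 0.002, -0.032], [0.004, 0.002, -0.033], [0.005, 0.003, -0.032]] [0.0, 0.0, 0.0]
-> [ 0.45 -0.03  0.1 ] 90.0
[[0.032, 0.003, -0.0], [0.033, 0.002, -0.0], [0.032, 0.003, -0.0], [0.033, 0.002, -0.0]] [0.0, 0.0, 0.0, 0.0]
-> [0.46 0.1  0.1 ] 90.0
[[0.019, 0.03, 0.005], [0.018, 0.031, 0.005], [0.017, 0.031, 0.005], [0.016, 0.031, 0.005]] [-1.7, -1.8, -1.7, -1.8]
-> [0.58  0.176 0.08 ] 97.0
```

Emit:
{"op": "servo_tool", "data": {
  "translation": [
    [0,0,-0.015],
    [0.004,0.002,-0.035],
    [0.005,0.003,-0.04],
    [0.032,0.003,-0.01],
    [0.033,0.002,0]
  ],
  "turn": [0,0,0,0,0]
}}

```text
time_s: 32.12
tool_pos: [0.4565, 0.0299, 0.1072]
ee_rot: [3.132, 0.002, 1.568]
contact_force: [-0.3, -0.3, 0.3]
grip_width: 0.189
grip_force: 26.4
```

Emit:
{"op": "servo_tool", "data": {
  "translation": [
    [0.033,0.003,0],
    [0.033,0.002,0],
    [0.019,0.03,0.005],
    [0.018,0.031,0.005],
    [0.017,0.031,0.005]
  ],
  "turn": [0,0,-1.5,-1.5,-1.5]
}}

```text
time_s: 32.53
tool_pos: [0.549, 0.1545, 0.087]
ee_rot: [3.141, 0.0, 1.652]
contact_force: [0.2, -0.8, 0.4]
grip_width: 0.188
grip_force: 26.4
```

Emit:
{"op": "servo_tool", "data": {
  "translation": [
    [0.016,0.031,0.005],
    [0.006,0.008,0],
    [0,0,0],
    [0,0,0]
  ],
  "turn": [-1.5,0,0,0]
}}

```text
time_s: 32.87
tool_pos: [0.5845, 0.178, 0.0817]
ee_rot: [-3.14, 0.0, 1.676]
contact_force: [-1.0, -0.2, -0.5]
grip_width: 0.185
grip_force: 26.4
```

Run:
```python
from h import *
o=arm.observe(); print(o['tool_pos'],o['grip_width'],o['grip_force'])
plan([(.590,.174,.04,96)],.06)
```

```text
[0.58453532 0.17801712 0.08167901] 0.18536552126260067 26.382737159729004
[[-0.005, 0.005, 0.042]] [0.0]
-> [0.59  0.174 0.04 ] 96.0
```

Emit:
{"op": "servo_tool", "data": {
  "translation": [
    [-0.005,0.005,0.02],
    [0,0,0.02],
    [0,0,0.015],
    [0,0,0.008],
    [0,0,0.003]
  ],
  "turn": [0,0,0,0,0]
}}

```text
time_s: 33.28
tool_pos: [0.5885, 0.1726, 0.0148]
ee_rot: [-3.138, 0.0, 1.675]
contact_force: [0.3, 0.2, -0.7]
grip_width: 0.186
grip_force: 26.4
```

Emit:
{"op": "servo_tool", "data": {
  "translation": [
    [0,0,0.003],
    [0,0,0],
    [0,0,0]
  ],
  "turn": [0,0,0]
}}

```text
time_s: 33.53
tool_pos: [0.5914, 0.1736, 0.0144]
ee_rot: [3.14, -0.0, 1.676]
contact_force: [-0.1, 0.3, 1.1]
grip_width: 0.182
grip_force: 26.4
```

Emit:
{"op": "servo_tool", "data": {
  "translation": [
    [0,0,0.002],
    [0,0,0],
    [0,0,0]
  ],
  "turn": [0,0,0]
}}

```text
time_s: 33.78
tool_pos: [0.5911, 0.1737, 0.0117]
ee_rot: [3.141, 0.0, 1.676]
contact_force: [0.2, 0.1, 0.0]
grip_width: 0.192
grip_force: 26.4
```

Emit:
{"op": "servo_tool", "data": {
  "translation": [
    [0,0,0.002],
    [0,0,0.002],
    [0,0,0],
    [0,0,0]
  ],
  "turn": [0,0,0,0]
}}

```text
time_s: 34.12
tool_pos: [0.5906, 0.1736, 0.007]
ee_rot: [-3.141, -0.0, 1.676]
contact_force: [-0.2, 0.1, 0.2]
grip_width: 0.187
grip_force: 26.4
```

Emit:
{"op": "servo_tool", "data": {
  "translation": [
    [0,0,0.002],
    [0,0,0],
    [0,0,0]
  ],
  "turn": [0,0,0]
}}

```text
time_s: 34.37
tool_pos: [0.5912, 0.1737, 0.0056]
ee_rot: [3.141, -0.0, 1.676]
contact_force: [-0.2, 0.1, 0.9]
grip_width: 0.185
grip_force: 26.5
```

Emit:
{"op": "servo_tool", "data": {
  "translation": [
    [0,0,0],
    [0,0,0],
    [0,0,0],
    [0,0,0]
  ],
  "turn": [0,0,0,0],
  "claw": 0.045
}}

```text
time_s: 34.7
tool_pos: [0.5906, 0.1736, 0.0052]
ee_rot: [-3.141, 0.0, 1.676]
contact_force: [0.6, 0.3, -0.2]
grip_width: 0.526
grip_force: 0.0
```

Emit:
{"op": "servo_tool", "data": {
  "translation": [
    [0,0,-0.02],
    [0,0,-0.04],
    [0,0,-0.04],
    [0,0,-0.04],
    [-0.02,-0.03,-0.03]
  ],
  "turn": [0,0,0,0,0]
}}

```text
time_s: 35.12
tool_pos: [0.5704, 0.1548, 0.1775]
ee_rot: [3.132, -0.001, 1.677]
contact_force: [-0.1, -0.5, 0.8]
grip_width: 0.527
grip_force: 0.0
```

Emit:
{"op": "servo_tool", "data": {
  "translation": [
    [-0.025,-0.03,0],
    [-0.03,-0.025,0],
    [-0.035,-0.01,0],
    [-0.036,0,0],
    [-0.036,0,0]
  ],
  "turn": [0,0,0,0,0]
}}

```text
time_s: 35.53
tool_pos: [0.5176, -0.0159, 0.1723]
ee_rot: [3.141, 0.0, 1.677]
contact_force: [0.7, 0.6, 1.0]
grip_width: 0.526
grip_force: 0.0
```

Emit:
{"op": "servo_tool", "data": {
  "translation": [
    [-0.02,0,0],
    [0,0,0],
    [0,0,0]
  ],
  "turn": [0,0,0]
}}

```text
time_s: 35.78
tool_pos: [0.5204, -0.0354, 0.1719]
ee_rot: [-3.141, -0.001, 1.673]
contact_force: [0.2, 0.2, -0.2]
grip_width: 0.53
grip_force: 0.0
```

Run:
```python
from h import *
p=arm.camera('top'); s=arm.camera('scene'); print(arm.observe()['tool_pos'],arm.observe()['contact_force'])
a=p['img'][140:280,80:460,::-1]; b=s['img'][190:290,100:400,::-1]
a=cv2.resize(a,(798,294),interpolation=2); b=cv2.resize(b,(798,266),interpolation=2)
cv2.imwrite('pics/c5.png',np.vstack([a,b]))
```

```text
[ 0.52028014 -0.03388738  0.17170548] [ 0.09219045 -0.40661563 -0.75209989]
```

View pics/c5.png

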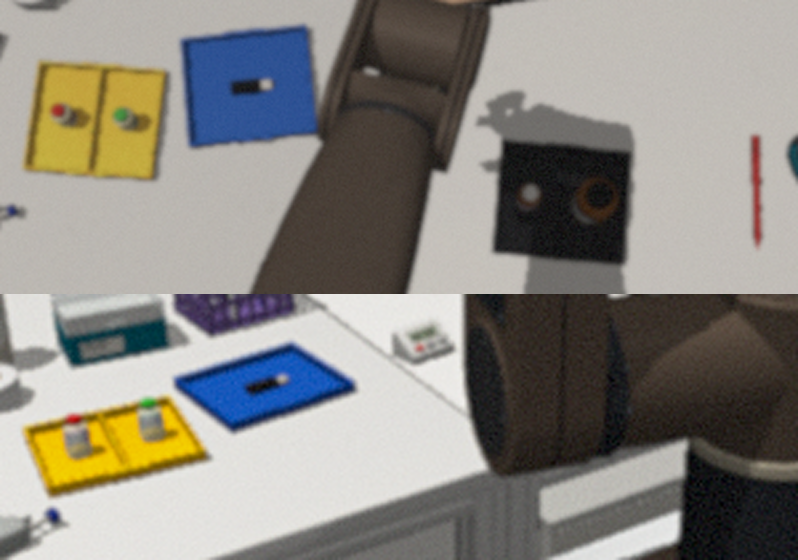

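All five are placed: the stick lies flat in the blue tray (top 200,181), both vial pairs stand in separate bays, and the timer and pen are unmoved. The arm touches nothing.

```bash
python3 -c "
from plant import arm
print(arm.sign_off())"
```

```text
the job is handed in; nothing more can be done
None
```

I handed the job in at about 36 s: the brown bottle and brown vial stand in separate bays of the black tray, the red and green vials stand in separate bays of the yellow tray, the memory stick lies flat in the blue tray, and the final picture shows the timer and pen where they were; the sign-off gave no verdict.

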